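# Switch the sorting gate and feed two bushes

### The job

The next two bushes belong in the other one of the two chutes of the sorting unit: press down the raised finger pad of its rocker so that its seesaw gate rocks over its pivot and stays tipped the other way, then push the two bronze bushes that wait on the loading ledge along it into the drop mouth, so that both run down the chute that was closed until now and come to rest in it. Use only pressing and pushing with the fingertips: do not pick up or lift anything, and leave the other things on the bench where they are.

Things in the scene. Friction and masses are not known exactly. Their poses are not given: they have to be found in the camera images.
- sorting_chute: Sheet-aluminium gravity sorting chute screwed to the bench, 260 mm long (its y), 148 mm high. Origin on the bench under the gate's pivot. Its -x faces the front (rocker with finger pads), +y is its left seen from the front, z up. Parts run along y in one lane, x from -21 to +21 mm: ledge at the upper right, drop mouth, tilting gate plate, a sloping chute on each side.
- mouth (a point): Middle of the open drop mouth between ledge and stop wall, at floor level of the ledge (chute frame 0, 0, 128 mm). 32 mm wide along y (-17 to +15 mm); its left side is a stop wall 148 mm above the bench; front and back walls there reach 140 and 148 mm. A bush pushed over the ledge's edge at y = -17 mm drops onto the gate plate and rolls to its low side.
- ledge_end (a point): Floor of the level loading ledge at its outer (right) end, chute frame 0, -132, 128 mm. The ledge runs from here to the mouth's edge at y = -17 mm; lips 6 mm high at its front, back and outer end. Open above, so fingertips may stand on the ledge behind a bush or just above the lips.
- chute_left (a point): Floor of the left chute at its end stop, the low end (chute frame 0, 123, 46 mm). The chute slopes down to it from y = 46 mm, is 42 mm wide, and holds bushes with their centres 60 to 75 mm above the bench.
- chute_right (a point): Floor of the right chute at its end stop, the mirror image (chute frame 0, -123, 46 mm); it lies under the loading ledge.
- sorting_gate (a joint): Seesaw gate: plate in the lane and rocker in front, turning together about the chute's x axis at 78 mm height. -0.33 to +0.33 rad, 0 level. Positive: left pad up, right pad down, bushes run right. Negative: right pad up, bushes run left. A steel weight over the shaft (top 126 mm above the bench) tips it over centre to either stop; 0.5 N on the raised pad rocks it over.
- pad_left (a point): Middle of the top of the rocker's left finger pad: black, ribbed, 41 mm (chute x) by 30 mm (chute y), moving with the gate. At x = -66, y = about +60 mm in the chute's frame, 112 mm above the bench when up, 73 mm when down. The front of the lane is 41 mm behind it, the weight midway between the pads.
- pad_right (a point): The same point of the right finger pad, at x = -66, y = about -60 mm in the chute's frame.
- bush_1: Bronze bush, a plain hollow cylinder 26 mm in diameter and 39 mm long, 0.1 kg, lying on the ledge across the lane (axis along the chute's x) so that it rolls along the ledge when it is pushed; origin at its centre, 13 mm above the ledge floor. This one lies nearer to the mouth.
- bush_2: The same kind of bush, farther from the mouth (nearer to the outer, right end of the ledge), with a gap of 3 to 26 mm between the two.
- plug_gauge: Bystander: double-ended plug gauge 30 x 113 x 30 mm, lying, origin under its middle. Leave alone.
- setting_block: Bystander: grey steel setting block 30 x 50 x 30 mm, origin under its middle. Leave alone.
- stamp: Bystander: rubber stamp with a turned wooden handle, 24 x 36 x 62 mm, standing, origin under its middle. Leave alone.
- test_weight: Bystander: brass test weight 31 mm in diameter, 47 mm high, standing, origin under its middle. Leave alone.
- grease_tin: Bystander: round tin with a blue lid, 64 mm in diameter, 26 mm high, lying flat behind the chute, origin under its middle. Leave alone.

How it is judged (in metres and radians):
On the way, in this order (a step that is already met when the one before it is completed fails the run):
1. the gate is rocked over to its other stop (distance of pad_left from where it was at the start of the episode above 0.03 m and (value of joint sorting_gate above 0.28 rad or value of joint sorting_gate below -0.28 rad)), for 0.2 s.
2. both bushes are in the chute that the gate now feeds (((value of joint sorting_gate below -0.28 rad and y of each of bush_1, bush_2 in the frame of sorting_chute above 0.055 m and z of bush_1 in the frame of sorting_chute between 0.045 and 0.095 m and z of bush_2 in the frame of sorting_chute between 0.045 and 0.095 m) or (value of joint sorting_gate above 0.28 rad and y of each of bush_1, bush_2 in the frame of sorting_chute below -0.055 m and z of bush_1 in the frame of sorting_chute between 0.045 and 0.095 m and z of bush_2 in the frame of sorting_chute between 0.045 and 0.095 m))), for 0.2 s.
At the end, for the whole second after the job is handed in: The gate rests tipped to the side opposite to its start (within 0.05 rad of the stop, its left pad at least 30 mm from where it was), and both bushes lie at rest in the chute on the gate's low side: centres more than 55 mm from the unit's middle along its length and 45 to 95 mm above the bench (all of step 1 and ((value of joint sorting_gate below -0.28 rad and y of each of bush_1, bush_2 in the frame of sorting_chute above 0.055 m and z of bush_1 in the frame of sorting_chute between 0.045 and 0.095 m and z of bush_2 in the frame of sorting_chute between 0.045 and 0.095 m) or (value of joint sorting_gate above 0.28 rad and y of each of bush_1, bush_2 in the frame of sorting_chute below -0.055 m and z of bush_1 in the frame of sorting_chute between 0.045 and 0.095 m and z of bush_2 in the frame of sorting_chute between 0.045 and 0.095 m)) and linear speed of each of bush_1, bush_2 below 0.02 m/s); the robot touches nothing.
It fails at once if a bush is picked up: its centre rises more than 22 mm above where it lay on the ledge (z of any of bush_1, bush_2 in the frame of sorting_chute above 0.163 m).
It fails at once if a bystander is moved by more than 15 mm (distance of any of setting_block, stamp, grease_tin, test_weight, plug_gauge from where it was at the start of the episode above 0.015 m).
It also fails if it takes over 42 s, if anything falls off the work surface, if the arm or the gripper's body presses on something with over 40 N, if the wrist force passes 120 N, or if a joint passes its speed limit or range.

### The arm

A 6-joint arm with a two-finger parallel gripper is mounted at the origin on the work surface; the furniture and walls round the work are solid. World frame = base frame: x ahead of the robot, y to its left, z up, the work surface at z = 0. Lengths are in m, angles in degrees, forces in N, time in s.
With the tool pointing down it reaches from about 0.35 to 0.875 m from the base axis. Payload 4.2 kg.
Tool frame: the origin (TCP) lies on the centre line of the jaws, within the pads' length; the fingertips stand 19 mm ahead of it and the grasp point (between the pads) is the TCP; z points along the fingers, y is the line along which they close (so a half turn about z gives the same grasp; the last joint's range is limited). The gripper opens to 87 mm and grips with 3 to 60 N. Pads are 19 mm wide; open, the fingers measure 117 mm over their backs; the gripper's body (75 mm by 190 mm) begins 51 mm behind the grasp point.
Start: joints at [90.791, 22.042, 0.453, 0, -68.411, -14.817], TCP at [0.151, 0.606, 0.242] pointing down, gripper open.
Joint ranges: [-179.83, 179.83], [-69.29, 118.12], [-61.27, 80.66], [-181.25, 117.63], [-171.15, -9.14], [-177.46, 177.46]. Speed limits (degrees/s): [159.86, 159.86, 180, 180, 180, 180].

### API

Orientations are given as a 3x3 rotation matrix whose columns are the frame's x, y, z axes.
In Python, from station import sense, capture, finish_job, search_frame, masks_of gives the robot as it stands.
- The arm moves only by the tool drive_tool, never from a script. Its argument "rows" is a list of rows, each a list of 7 numbers: the opening in per cent of the stroke, from 0 (shut) to 100 (fully open), then the shift along the world's x, y, z in mm, then the turn, a rotation vector about the world's x, y, z in rad. In form: [[fingers, dx, dy, dz, wx, wy, wz], ...]. A call has 1 to 5 rows; each row shifts and turns the commanded pose from where the row before left it; what a row does not reach is not made up. A row lasts 1/12 s, in which the tool goes at most 41.7 mm and 7.16 degrees, less where a joint would pass 70% of its speed; a pose out of reach is approached as far as the arm can. A call is refused whole if a number of a shift passes 41.7 or a number of a turn 0.125, either way. A call with a gripper value outside its range is refused whole. The fingers move at their own pace and stop on an object; the grip force is fixed at half the most. Time passes only in rows, so rows that do not move let the fingers close. It gives the time, the measured TCP pose, the force, the opening and the grip force at its end, in the units of the state.
- sense(): the state, without advancing time (a new reading comes with each control period).
- capture(name): name is "scene" or "top"; returns a dict with "frame" (480x640x3 uint8, red, green, blue), "z_map" (480x640 float32, m along the optical axis (not along the pixel's ray), 0 where there is no reading), "fx", "fy", "cx", "cy" (pixels), "R" (3x3) and "t" (3): a world point X has camera coordinates R X + t. Camera axes: x right, y down, z forward; pixel columns grow to the right and rows downward; lengths in m; the calibration is good to about 2 mm. A picture is of the moment at which its call begins.
- finish_job(): hands the job in; it is judged then, once.
Trained networks look in a picture, given as the dict that the camera call returned (one of the last four; its "shot" number tells which), for a name from the list of things; names that differ only in an ending like _2 or _b are one class to them, and where a whole thing is asked for, a point or a joint stands for the part that bears it (a point fixed in the world has none). Each returns a list of dicts, best first, with "p" (0 to 1); they miss things now and then, are a little off and sometimes report something else, mostly with a low value. They report only what shows in the picture. A call takes as long as a camera call.
- search_frame(label, picture): "xy" ([column, row] in pixels, amid what is visible of it).
- masks_of(label, picture): "region" (480x640 bool, what is visible of it) and "xy" ([column, row] in pixels, amid what is visible of it).
The state is a dict: "time_s": time; "joints": joint angles; "joint_velocities": joint speeds; "effort": joint torques, N m; "tcp_pos": TCP position; "ee_rot": TCP orientation; "wrist_force": force on the tool from outside, world axes, zero at the start; "moment": the same for the moment, N m; "gripper_width": opening from 0.0 (shut) to 1.0 (fully open); "gripper_force": force on a finger pad.
Only numpy, scipy, OpenCV 4.12 (cv2) and the standard library are available. Lean on these libraries where they do the work, as an engineer would, in place of code of your own. Each camera call takes 0.05 s, during which the arm holds its last target. There are 200 camera calls.

## Working session

There is one attempt and no reset: what is moved stays moved. The work goes in short steps, Python scripts to look and compute and a tool call to move; the robot and the scene stay as the last step left them, time stands still between calls to the robot, and variables do not carry over. Pictures are saved under pics/ and viewed, at most 10 in all, crops included, and the job is handed in when it is done.

Besides the shell and the picture viewer there is one more tool, called as a command line: name --pt "numbers of a row" for each row, then --argument value for the rest. drive_tool: Moves the arm, as the interface text tells. Its arguments: {"type":"object","properties":{"rows":{"type":"array"}},"required":["rows"]}

```bash
mkdir -p pics; cat > h.py <<'E'
import numpy as np, cv2
from station import *
def pts(c,m):
    v,u=np.nonzero(m&(c["z_map"]>0)); z=c["z_map"][v,u]
    P=np.c_[(u-c["cx"])/c["fx"]*z,(v-c["cy"])/c["fy"]*z,z]
    return (P-c["t"])@np.asarray(c["R"])
E
python3 - <<'E'
from h import *
s=sense();print(s["time_s"],s["tcp_pos"],s["ee_rot"])
a=[capture(n) for n in("scene","top")]
for n,c in zip(("scene","top"),a):
    cv2.imwrite(f"pics/{n}0.png",c["frame"][:,:,::-1])
    print(n,"campos",-np.asarray(c["R"]).T@c["t"])
    for l in["sorting_chute","bush_1","pad_left","sorting_gate","plug_gauge","setting_block","stamp","test_weight","grease_tin"]:
        for d in masks_of(l,c)[:3]:
            if d["p"]<.3: continue
            P=pts(c,d["region"]); print(l,round(d["p"],2),np.round(d["xy"]),len(P),np.round(np.median(P,0),3),np.round(np.percentile(P,2,axis=0),3),np.round(np.percentile(P,98,axis=0),3))
E
```

```text
0.0 [0.15129672 0.60583227 0.24046864] [[ 9.70150351e-01 -2.42503831e-01 -4.34615280e-04]
 [-2.42504202e-01 -9.70148025e-01 -2.12661105e-03]
 [ 9.40701696e-05  2.16852848e-03 -9.99997644e-01]]
scene campos [0.16203974 0.66313668 0.85549105]
sorting_chute 0.75 [278. 353.] 7309 [0.434 0.289 0.072] [0.348 0.197 0.006] [0.56  0.367 0.142]
sorting_chute 0.7 [400. 189.] 338 [ 0.39  -0.262  0.024] [ 0.376 -0.327  0.011] [ 0.409 -0.22   0.033]
bush_1 0.92 [245. 287.] 330 [0.519 0.235 0.151] [0.504 0.215 0.134] [0.54  0.253 0.156]
bush_1 0.68 [256. 306.] 354 [0.482 0.262 0.151] [0.467 0.242 0.134] [0.5   0.279 0.156]
bush_1 0.66 [199. 374.] 1059 [0.562 0.359 0.026] [0.536 0.328 0.004] [0.594 0.386 0.029]
pad_left 0.64 [280. 352.] 1772 [0.425 0.268 0.078] [0.354 0.189 0.066] [0.476 0.31  0.124]
sorting_gate 0.79 [287. 352.] 1647 [0.426 0.268 0.079] [0.355 0.191 0.067] [0.476 0.309 0.124]
plug_gauge 0.74 [402. 186.] 358 [ 0.39  -0.268  0.024] [ 0.374 -0.327  0.01 ] [ 0.408 -0.22   0.033]
plug_gauge 0.4 [245. 287.] 363 [0.519 0.236 0.151] [0.504 0.216 0.129] [0.541 0.253 0.156]
setting_block 0.8
[... 911 characters left out ...]
26] [0.538 0.323 0.006] [0.596 0.38  0.03 ]
sorting_gate 0.71 [220. 254.] 1115 [0.433 0.26  0.086] [0.357 0.186 0.067] [0.476 0.31  0.127]
plug_gauge 0.92 [453. 274.] 475 [ 0.39  -0.268  0.025] [ 0.375 -0.331  0.   ] [ 0.408 -0.222  0.033]
setting_block 0.75 [272. 281.] 283 [0.379 0.155 0.031] [0.356 0.132 0.011] [0.4   0.178 0.035]
stamp 0.63 [312. 281.] 151 [0.386 0.06  0.055] [0.376 0.041 0.011] [0.397 0.077 0.065]
test_weight 0.72 [207. 187.] 179 [0.61  0.309 0.032] [0.599 0.299 0.002] [0.627 0.328 0.048]
test_weight 0.62 [225. 255.] 1209 [0.433 0.259 0.084] [0.355 0.186 0.002] [0.476 0.31  0.126]
grease_tin 0.63 [188. 204.] 622 [0.566 0.351 0.026] [0.538 0.323 0.001] [0.596 0.381 0.03 ]
```

```bash
python3 - <<'E'
from h import *
a=cv2.imread("pics/scene0.png")[240:460,150:400];b=cv2.imread("pics/top0.png")[150:330,130:330]
cv2.imwrite("pics/c0.png",np.hstack([cv2.resize(a,(400,352)),cv2.resize(b,(391,352))]))
c=capture("top"); c2=capture("scene")
def fit(c):
    P=pts(c,np.ones((480,640),bool)); return P[(P[:,0]>.32)&(P[:,0]<.6)&(P[:,1]>.14)&(P[:,1]<.42)]
P=np.vstack([fit(c),fit(c2)])
# rail tops / ledge: points 0.125-0.15
H=P[(P[:,2]>.122)&(P[:,2]<.137)]
print(len(H))
r=cv2.minAreaRect((H[:,:2]*1000).astype(np.float32));print(r)
A=P[(P[:,2]>.04)&(P[:,2]<.152)]
r=cv2.minAreaRect((A[:,:2]*1000).astype(np.float32));print(r,cv2.boxPoints(r))
np.save("P.npy",P)
E
```

```text
2171
((490.8360595703125, 237.9338836669922), (77.97640991210938, 160.15943908691406), 56.56538391113281)
((441.72589111328125, 258.94903564453125), (113.94300079345703, 263.8186340332031), 55.33766555786133) [[300.82617 287.1109 ]
 [517.8218  137.06697]
 [582.6256  230.78717]
 [365.63    380.83112]]
```

View pics/c0.png

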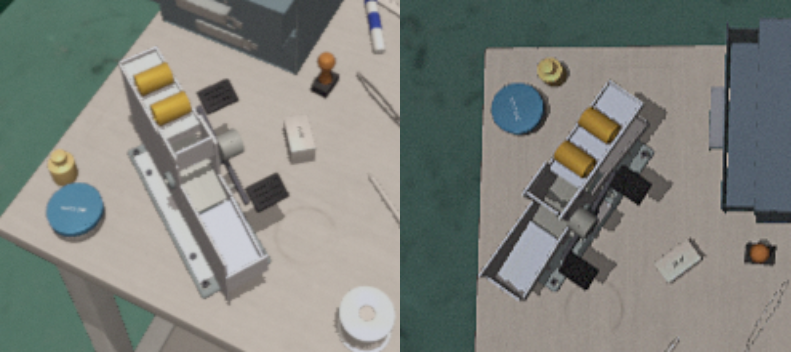

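```bash
python3 - <<'E'
from h import *
P=np.load("P.npy")*1000
# refine angle: 1D edges sharpness
O=np.array([458.5,283.2])
def T(P,th,O): 
    c,s=np.cos(th),np.sin(th) # x axis direction
    d=P[:,:2]-O; return np.c_[d@[c,s],d@[-s,c],P[:,2]]
best=[]
for a in np.arange(50,61,.25):
    Q=T(P,np.radians(a),O); q=Q[(Q[:,2]>138)&(Q[:,2]<149)|(Q[:,2]>131)&(Q[:,2]<136)]
    h=np.histogram(q[:,0],np.arange(-60,60,1.5))[0]; best.append(((h.astype(float)**2).sum(),a))
print(sorted(best)[-5:])
a=sorted(best)[-1][1]
Q=T(P,np.radians(a),O)
im=np.zeros((170,300),np.float32)
i=np.lexsort((Q[:,2],));q=Q[i]
u=(q[:,1]+150).astype(int);v=(q[:,0]+110).astype(int);k=(u>=0)&(u<300)&(v>=0)&(v<170)
im[v[k],u[k]]=q[k,2]
np.save("im.npy",im)
cm=cv2.applyColorMap(np.clip(im*1.6,0,255).astype(np.uint8),cv2.COLORMAP_JET);cm[im<=0]=0
cm=cv2.resize(cm,None,fx=2.6,fy=2.6,interpolation=0)
for y in range(0,300,25): cv2.line(cm,(int(y*2.6),0),(int(y*2.6),8 if y%50 else 18),(255,255,255),1)
for x in range(10,170,25): cv2.line(cm,(0,int(x*2.6)),(8 if (x-10)%50 else 18,int(x*2.6)),(255,255,255),1)
cv2.imwrite("pics/m.png",cm)
def rep(n,m): 
    q=Q[m]; print(n,len(q),np.percentile(q,[2,50,98],axis=0).round(1).tolist())
X,Y,Z=Q.T
rep("bush",(Z>150)&(Z<160)&(abs(X)<40))
rep("high140",(Z>142)&(Z<150)&(Y>-20))
rep("lips",(Z>132)&(Z<137)&(Y<-45))
rep("padL",(X<-45)&(Y>30)&(Z>60)&(Z<130))
rep("padR",(X<-45)&(Y<-30)&(Z>60)&(Z<130))
E
```

```text
[(np.float64(55696.0), np.float64(54.75)), (np.float64(55832.0), np.float64(55.0)), (np.float64(55872.0), np.float64(55.25)), (np.float64(55980.0), np.float64(55.75)), (np.float64(56020.0), np.float64(55.5))]
bush 743 [[-25.0, -91.5, 150.2], [-5.7, -45.2, 153.0], [14.1, 17.4, 156.7]]
high140 204 [[-29.2, -15.0, 142.1], [9.0, 19.5, 147.3], [18.3, 25.3, 149.8]]
lips 311 [[-30.7, -130.8, 132.1], [-6.0, -97.1, 134.2], [17.9, -47.1, 136.7]]
padL 650 [[-84.7, 49.8, 66.2], [-64.7, 65.5, 73.6], [-45.6, 79.7, 79.6]]
padR 609 [[-85.3, -62.0, 105.2], [-65.5, -47.6, 112.2], [-45.7, -33.9, 117.6]]
```

View pics/m.png

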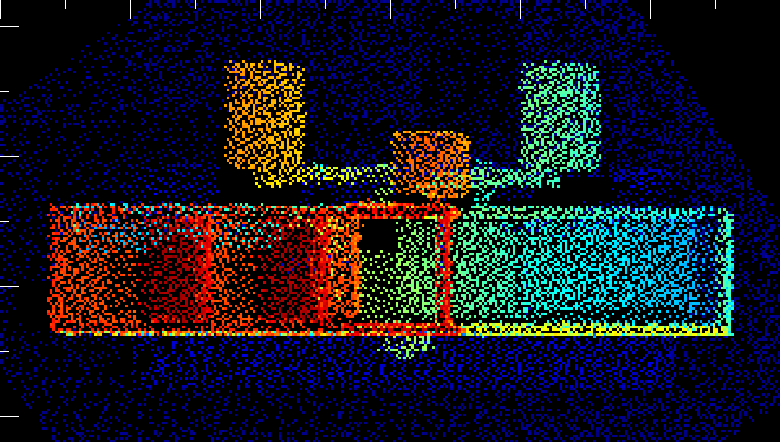

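```bash
python3 - <<'E'
from h import *
c=capture("top");P=pts(c,np.ones((480,640),bool))*1000
for x0 in range(340,720,40):
    print(x0,[int(np.percentile(q,95)) if len(q:=P[(P[:,0]>=x0)&(P[:,0]<x0+40)&(P[:,1]>=y0)&(P[:,1]<y0+20),2])>3 else None for y0 in range(0,220,20)])
E
```

```text
340 [5, 5, 53, 13, 4, 3, 14, 32, 33, 5, 4]
380 [4, 4, 62, 62, 4, 4, 31, 33, 32, 4, 3]
420 [168, 167, 167, 165, 160, 4, 4, 3, 4, 113, 110]
460 [168, 168, 168, 93, 160, 137, 4, 4, 5, 117, 118]
500 [168, 168, 168, 93, 159, 140, 4, 4, 4, 131, 151]
540 [168, 167, 168, 93, 161, 141, 4, 4, 3, 135, 135]
580 [168, 168, 168, 93, 159, 4, 3, 3, 4, 3, 4]
620 [168, 167, 168, 146, 161, 4, 3, 3, 3, 4, 3]
660 [None, None, None, None, None, None, None, None, None, None, None]
700 [None, None, None, None, None, None, None, None, None, None, None]
```

drive_tool --pt "0 19 -25 0 0 0 -0.12" --pt "0 19 -25 0 0 0 -0.12" --pt "0 19 -25 0 0 0 -0.12" --pt "0 19 -25 0 0 0 -0.12" --pt "0 19 -25 0 0 0 -0.12"

```text
time_s: 1.57
tcp_pos: [0.2471, 0.4801, 0.2417]
ee_rot: [[0.66, -0.751, 0.0], [-0.751, -0.66, 0.0], [-0.0, -0.0, -1.0]]
wrist_force: [0.6, 0.7, -0.3]
gripper_width: 0.707
gripper_force: 0.0
```

drive_tool --pt "0 19 -25 0 0 0 -0.12" --pt "0 19 -25 0 0 0 -0.12" --pt "0 19 -25 0 0 0 -0.12" --pt "0 19 -25 0 0 0 -0.12" --pt "0 19 -25 0 0 0 -0.12"

```text
time_s: 1.98
tcp_pos: [0.3421, 0.3551, 0.2419]
ee_rot: [[0.12, -0.993, 0.0], [-0.993, -0.12, 0.001], [-0.001, -0.0, -1.0]]
wrist_force: [-0.1, 0.4, 0.2]
gripper_width: 0.319
gripper_force: 0.0
```

drive_tool --pt "0 19 -25 0 0 0 -0.12" --pt "0 19 -25 0 0 0 -0.12" --pt "0 19 -25 0 0 0 -0.12" --pt "0 19 -25 0 0 0 -0.12" --pt "0 19 -25 0 0 0 -0.12"

```text
time_s: 2.4
tcp_pos: [0.4372, 0.23, 0.2419]
ee_rot: [[-0.461, -0.887, 0.001], [-0.887, 0.461, 0.001], [-0.001, -0.0, -1.0]]
wrist_force: [0.0, 1.0, -0.1]
gripper_width: 0.02
gripper_force: 0.0
```

drive_tool --pt "0 20 -32 0 0 0 -0.12" --pt "0 0 0 0 0 0 0" --pt "0 0 0 0 0 0 0"

```text
time_s: 2.65
tcp_pos: [0.4572, 0.1978, 0.2415]
ee_rot: [[-0.562, -0.827, -0.0], [-0.827, 0.562, 0.0], [-0.0, 0.0, -1.0]]
wrist_force: [-0.2, -0.1, 0.7]
gripper_width: 0.008
gripper_force: 0.0
```

drive_tool --pt "0 0 0 -30 0 0 0" --pt "0 0 0 -30 0 0 0" --pt "0 0 0 -30 0 0 0" --pt "0 0 0 -12 0 0 0" --pt "0 0 0 -5 0 0 0"

```text
time_s: 3.07
tcp_pos: [0.4547, 0.1993, 0.1322]
ee_rot: [[-0.558, -0.83, -0.004], [-0.83, 0.558, -0.003], [0.005, 0.002, -1.0]]
wrist_force: [-0.2, -0.8, 1.7]
gripper_width: 0.006
gripper_force: 0.2
```

drive_tool --pt "0 0 0 -6 0 0 0" --pt "0 0 0 -6 0 0 0" --pt "0 0 0 -6 0 0 0" --pt "0 0 0 -6 0 0 0" --pt "0 0 0 -5 0 0 0"

```text
time_s: 3.48
tcp_pos: [0.4566, 0.1996, 0.1055]
ee_rot: [[-0.56, -0.829, 0.001], [-0.829, 0.56, 0.001], [-0.001, -0.0, -1.0]]
wrist_force: [-0.5, -0.4, -0.6]
gripper_width: 0.007
gripper_force: 0.0
```

```bash
python3 - <<'E'
from h import *
a=capture("scene");b=capture("top")
P=np.vstack([pts(a,np.ones((480,640),bool)),pts(b,np.ones((480,640),bool))])*1000
d=P[:,:2]-[458.5,283.2];c,s=np.cos(np.radians(55.5)),np.sin(np.radians(55.5));X=d@[c,s];Y=d@[-s,c]
m=(abs(X+65)<18)&(abs(Y-56)<12)&(P[:,2]>30);print("padL z",np.percentile(P[m,2],[10,50,90]))
cv2.imwrite("pics/p1.png",np.hstack([cv2.resize(a["frame"][240:460,150:400],(400,352)),cv2.resize(b["frame"][150:330,130:330],(391,352))])[:,:,::-1])
E
```

```text
padL z [104.64219742 424.3545617  435.26715808]
```

drive_tool --pt "0 0 0 30 0 0 0" --pt "0 0 0 40 0 0 0" --pt "0 0 0 40 0 0 0" --pt "0 9 1 20 0 0 0.12" --pt "0 10 2 0 0 0 0.12"

```text
time_s: 4.0
tcp_pos: [0.4781, 0.2038, 0.2424]
ee_rot: [[-0.34, -0.94, 0.011], [-0.94, 0.34, 0.007], [-0.01, -0.008, -1.0]]
wrist_force: [0.2, 0.6, 0.1]
gripper_width: 0.006
gripper_force: 0.0
```

drive_tool --pt "0 10 2 0 0 0 0.12" --pt "0 10 2 0 0 0 0.12" --pt "0 10 2 0 0 0 0.12" --pt "0 10 2 0 0 0 0.12" --pt "0 10 2 0 0 0 0.12"

```text
time_s: 4.42
tcp_pos: [0.526, 0.2123, 0.2359]
ee_rot: [[0.249, -0.968, 0.0], [-0.968, -0.249, 0.0], [-0.0, -0.001, -1.0]]
wrist_force: [-0.2, 0.0, -0.6]
gripper_width: 0.008
gripper_force: 0.0
```

drive_tool --pt "0 10 2 0 0 0 0.12" --pt "0 10 2 0 0 0 0.12" --pt "0 0 0 0 0 0 0.12" --pt "0 0 0 0 0 0 0.12" --pt "0 0 0 0 0 0 0.12"

```text
time_s: 4.83
tcp_pos: [0.5457, 0.2163, 0.2356]
ee_rot: [[0.752, -0.659, 0.0], [-0.659, -0.752, 0.0], [0.0, -0.0, -1.0]]
wrist_force: [0.0, -0.2, -0.8]
gripper_width: 0.008
gripper_force: 0.0
```

drive_tool --pt "0 0 0 0 0 0 0.01" --pt "0 0 0 0 0 0 0"

```text
time_s: 5.0
tcp_pos: [0.5455, 0.2163, 0.2357]
ee_rot: [[0.753, -0.657, 0.0], [-0.657, -0.753, 0.0], [0.0, -0.0, -1.0]]
wrist_force: [-0.4, -0.3, 0.0]
gripper_width: 0.007
gripper_force: 0.0
```

```bash
python3 - <<'E'
from h import *
a=capture("scene");b=capture("top")
cv2.imwrite("pics/p2.png",np.hstack([cv2.resize(a["frame"][240:460,150:400],(400,352)),cv2.resize(b["frame"][150:330,130:330],(391,352))])[:,:,::-1])
for n,k in(("scene",a),("top",b)):
    P=pts(k,np.ones((480,640),bool))*1000
    d=P[:,:2]-[458.5,283.2];c,s=np.cos(np.radians(55.5)),np.sin(np.radians(55.5));X=d@[c,s];Y=d@[-s,c];Z=P[:,2]
    for nm,m in(("padL",(abs(X+65)<18)&(abs(Y-56)<12)&(Z>30)),("bushtops",(Z>148)&(Z<160)&(abs(X+5)<22)&(Y<-20)),("lips",(Z>131)&(Z<137)&(Y<-40)&(abs(X)<40)),("stopw",(Z>142)&(Z<152)&(Y>10)&(abs(X)<40))):
        q=np.c_[X,Y,Z][m]
        if len(q): print(n,nm,len(q),np.percentile(q,[3,50,97],axis=0).round().tolist())
    for d in masks_of("bush_1",k)[:3]:
        P=pts(k,d["region"])*1000; e=P[:,:2]-[458.5,283.2]; q=np.c_[e@[c,s],e@[-s,c],P[:,2]];print(d["p"],np.percentile(q[q[:,2]>140],[3,50,97],axis=0).round().tolist() if (q[:,2]>140).any() else "")
E
```

```text
scene padL 310 [[-82.0, 45.0, 107.0], [-62.0, 60.0, 114.0], [-47.0, 68.0, 621.0]]
scene bushtops 517 [[-24.0, -1274.0, 148.0], [-5.0, -71.0, 153.0], [13.0, -26.0, 157.0]]
scene lips 261 [[-30.0, -1289.0, 131.0], [8.0, -112.0, 134.0], [30.0, -44.0, 137.0]]
scene stopw 119 [[-26.0, 12.0, 142.0], [-1.0, 21.0, 147.0], [18.0, 25.0, 150.0]]
0.91 [[-24.0, -44.0, 141.0], [-5.0, -30.0, 152.0], [13.0, -24.0, 156.0]]
0.82 [[-24.0, -90.0, 141.0], [-5.0, -75.0, 151.0], [13.0, -69.0, 156.0]]
0.44 
top padL 1018 [[-82.0, 45.0, 109.0], [-66.0, 55.0, 608.0], [-48.0, 67.0, 622.0]]
top bushtops 246 [[-25.0, -78.0, 149.0], [-8.0, -41.0, 152.0], [11.0, -29.0, 156.0]]
top lips 105 [[-31.0, -131.0, 131.0], [-14.0, -66.0, 133.0], [17.0, -42.0, 137.0]]
top stopw 46 [[-27.0, 12.0, 143.0], [1.0, 19.0, 148.0], [17.0, 23.0, 151.0]]
0.58 [[-26.0, -50.0, 144.0], [-7.0, -38.0, 152.0], [12.0, -26.0, 156.0]]
0.54 [[-25.0, -79.0, 145.0], [-8.0, -75.0, 151.0], [6.0, -71.0, 155.0]]
```

View pics/p2.png

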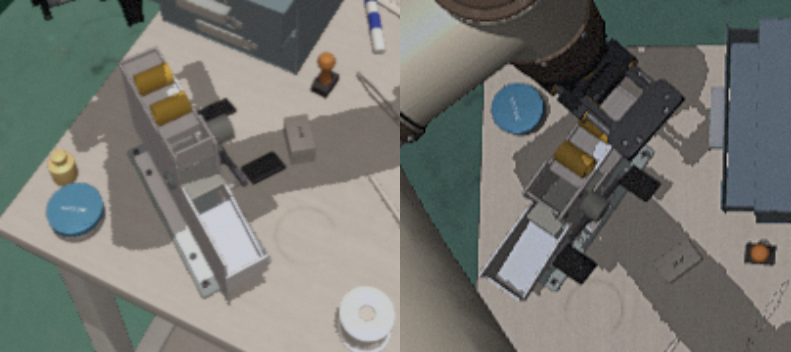

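drive_tool --pt "0 0 0 0 0 0 0.115" --pt "0 0 0 -30 0 0 0" --pt "0 0 0 -30 0 0 0" --pt "0 0 0 -12 0 0 0" --pt "0 0 0 -6 0 0 0"

```text
time_s: 5.62
tcp_pos: [0.5441, 0.2155, 0.1549]
ee_rot: [[0.825, -0.566, -0.004], [-0.566, -0.825, -0.003], [-0.002, 0.004, -1.0]]
wrist_force: [-0.4, -0.4, -0.1]
gripper_width: 0.004
gripper_force: 0.0
```

drive_tool --pt "0 0 0 0 0 0 0" --pt "0 -3 2 0 0 0 0" --pt "0 -5 3.4 0 0 0 0"

```text
time_s: 5.87
tcp_pos: [0.5384, 0.2223, 0.159]
ee_rot: [[0.825, -0.565, 0.003], [-0.565, -0.825, 0.001], [0.001, -0.003, -1.0]]
wrist_force: [0.1, 0.2, -0.6]
gripper_width: 0.007
gripper_force: 0.0
```

drive_tool --pt "0 -4.1 2.8 -2 0 0 0" --pt "0 -4.1 2.8 0 0 0 0" --pt "0 -4.1 2.8 0 0 0 0" --pt "0 -4.1 2.8 0 0 0 0" --pt "0 -4.1 2.8 0 0 0 0"

```text
time_s: 6.28
tcp_pos: [0.5166, 0.2362, 0.1559]
ee_rot: [[0.826, -0.564, 0.001], [-0.564, -0.826, 0.0], [0.0, -0.001, -1.0]]
wrist_force: [0.6, -0.5, -0.2]
gripper_width: 0.005
gripper_force: 0.1
```

drive_tool --pt "0 -3 2 0 0 0 0" --pt "0 -3 2 0 0 0 0" --pt "0 -3 2 0 0 0 0" --pt "0 0 0 0 0 0 0" --pt "0 0 0 0 0 0 0"

```text
time_s: 6.7
tcp_pos: [0.5078, 0.2418, 0.1555]
ee_rot: [[0.826, -0.564, -0.0], [-0.564, -0.826, -0.0], [-0.0, 0.0, -1.0]]
wrist_force: [0.0, -0.5, 0.0]
gripper_width: 0.005
gripper_force: 0.0
```

```bash
cat > look.py <<'E'
from h import *
import sys
a=capture("scene");b=capture("top");c,s=np.cos(np.radians(55.5)),np.sin(np.radians(55.5))
cv2.imwrite(f"pics/{sys.argv[1]}.png",np.hstack([cv2.resize(a["frame"][240:460,150:400],(400,352)),cv2.resize(b["frame"][150:330,130:330],(391,352))])[:,:,::-1])
for k in(a,b):
    for d in masks_of("bush_1",k)[:3]:
        P=pts(k,d["region"])*1000; e=P[:,:2]-[458.5,283.2]; q=np.c_[e@[c,s],e@[-s,c],P[:,2]]
        print(round(d["p"],2),np.percentile(q,[5,50,95],axis=0).round().tolist())
E
python3 look.py p3
```

```text
0.8 [[-21.0, -5.0, 138.0], [-4.0, 4.0, 143.0], [12.0, 10.0, 146.0]]
0.75 [[-22.0, -34.0, 134.0], [-0.0, -26.0, 145.0], [13.0, -24.0, 152.0]]
0.61 [[-20.0, -7.0, 106.0], [-4.0, 4.0, 115.0], [11.0, 16.0, 119.0]]
```

View pics/p3.png

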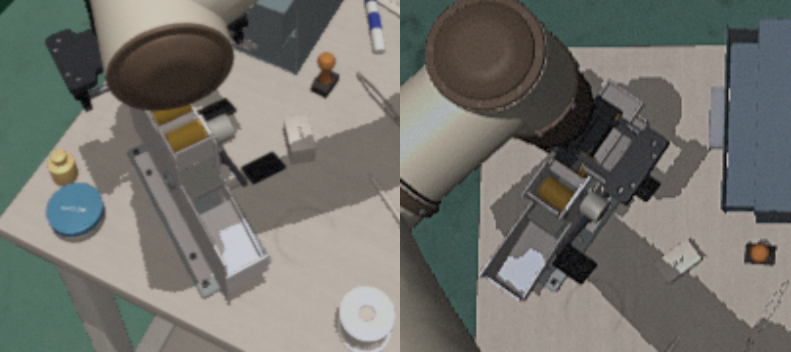

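drive_tool --pt "0 0 0 0 0 0 0" --pt "0 0 0 0 0 0 0" --pt "0 0 0 0 0 0 0" --pt "0 0 0 0 0 0 0" --pt "0 0 0 0 0 0 0"

```text
time_s: 7.32
tcp_pos: [0.508, 0.2417, 0.1555]
ee_rot: [[0.825, -0.565, -0.0], [-0.565, -0.825, 0.0], [-0.0, -0.0, -1.0]]
wrist_force: [-0.4, -0.3, -1.1]
gripper_width: 0.007
gripper_force: 0.0
```

```bash
python3 look.py p4
```

```text
0.57 [[-21.0, -33.0, 137.0], [-1.0, -27.0, 146.0], [13.0, -24.0, 152.0]]
```

drive_tool --pt "0 -3.3 2.3 0 0 0 0" --pt "0 -3.3 2.3 0 0 0 0" --pt "0 -3.3 2.3 0 0 0 0" --pt "0 -3.3 2.3 0 0 0 0" --pt "0 -3.3 2.3 0 0 0 0"

```text
time_s: 7.93
tcp_pos: [0.491, 0.2536, 0.1556]
ee_rot: [[0.826, -0.564, 0.0], [-0.564, -0.826, 0.0], [-0.0, -0.0, -1.0]]
wrist_force: [-0.1, -0.4, -0.2]
gripper_width: 0.01
gripper_force: 0.0
```

drive_tool --pt "0 -3.3 2.3 0 0 0 0" --pt "0 -3.3 2.3 0 0 0 0" --pt "0 -3.3 2.3 0 0 0 0" --pt "0 0 0 0 0 0 0" --pt "0 0 0 0 0 0 0"

```text
time_s: 8.35
tcp_pos: [0.4814, 0.2604, 0.1556]
ee_rot: [[0.826, -0.564, 0.0], [-0.564, -0.826, 0.0], [0.0, -0.0, -1.0]]
wrist_force: [-0.5, 0.9, -0.6]
gripper_width: 0.001
gripper_force: 0.0
```

```bash
python3 look.py p5
```

```text
0.43 [[-9.0, -15.0, 101.0], [-2.0, -12.0, 104.0], [4.0, -9.0, 106.0]]
0.47 [[-72.0, -116.0, 9.0], [-17.0, 41.0, 88.0], [15.0, 118.0, 134.0]]
0.36 [[-25.0, -115.0, 54.0], [-23.0, -107.0, 73.0], [-20.0, -98.0, 76.0]]
```

View pics/p5.png

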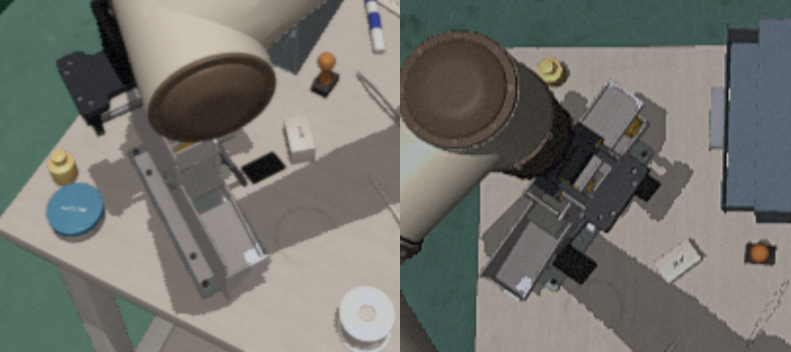

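drive_tool --pt "0 0 0 20 0 0 0" --pt "0 0 0 40 0 0 0" --pt "0 0 0 40 0 0 0" --pt "0 15 -35 10 0 0 0" --pt "0 15 -35 0 0 0 0"

```text
time_s: 8.97
tcp_pos: [0.5135, 0.1915, 0.2705]
ee_rot: [[0.828, -0.561, 0.009], [-0.561, -0.828, 0.005], [0.004, -0.009, -1.0]]
wrist_force: [0.1, -0.1, -0.2]
gripper_width: 0.006
gripper_force: 0.0
```

drive_tool --pt "0 -15 -35 0 0 0 0" --pt "0 -20 -35 0 0 0 0" --pt "0 -20 -35 0 0 0 0" --pt "0 -10 -35 0 0 0 0" --pt "0 0 0 0 0 0 0"

```text
time_s: 9.38
tcp_pos: [0.4437, 0.0458, 0.2659]
ee_rot: [[0.823, -0.568, -0.001], [-0.568, -0.823, -0.0], [-0.001, 0.001, -1.0]]
wrist_force: [1.0, 0.7, 0.1]
gripper_width: 0.005
gripper_force: 0.0
```

```bash
python3 look.py p6
```

```text
0.41 [[-27.0, -130.0, 124.0], [1.0, -104.0, 129.0], [17.0, -66.0, 136.0]]
```

View pics/p6.png

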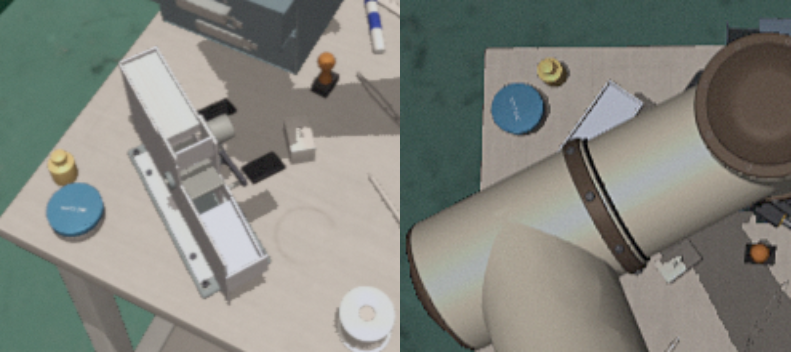

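drive_tool --pt "0 -19 36 0 0 0 0" --pt "0 -19 36 0 0 0 0" --pt "0 -19 36 0 0 0 0" --pt "0 -19 36 0 0 0 0" --pt "0 -19 36 0 0 0 0"

```text
time_s: 10.0
tcp_pos: [0.3504, 0.2328, 0.2656]
ee_rot: [[0.826, -0.563, 0.0], [-0.563, -0.826, 0.0], [0.0, -0.0, -1.0]]
wrist_force: [0.8, 0.4, 1.0]
gripper_width: 0.006
gripper_force: 0.0
```

drive_tool --pt "0 -10 36 0 0 0 0" --pt "0 -10 36 0 0 0 0" --pt "0 -10 36 0 0 0 0" --pt "0 -19 36 0 0 0 0" --pt "0 -19 36 0 0 0 0"

```text
time_s: 10.42
tcp_pos: [0.2819, 0.4132, 0.2652]
ee_rot: [[0.826, -0.563, -0.0], [-0.563, -0.826, -0.0], [0.0, 0.0, -1.0]]
wrist_force: [0.9, 1.2, -0.7]
gripper_width: 0.004
gripper_force: 0.0
```

drive_tool --pt "0 -19 36 0 0 0 0" --pt "0 -19 36 0 0 0 0" --pt "0 -19 36 0 0 0 0" --pt "0 -19 36 0 0 0 0" --pt "0 0 0 0 0 0 0"

```text
time_s: 10.83
tcp_pos: [0.2035, 0.5608, 0.2633]
ee_rot: [[0.829, -0.559, 0.0], [-0.559, -0.829, 0.0], [-0.0, -0.0, -1.0]]
wrist_force: [1.1, -0.7, -0.4]
gripper_width: 0.005
gripper_force: 0.0
```

```bash
python3 look.py p7; python3 -c "
import cv2;a=cv2.imread('pics/p7.png')[:,400:];cv2.imwrite('pics/p7c.png',cv2.resize(a[60:300,60:300],(600,600)))"
```

```text
0.7 [[-62.0, -114.0, 9.0], [-1.0, -15.0, 107.0], [33.0, 53.0, 136.0]]
0.58 [[-25.0, -117.0, 55.0], [-23.0, -107.0, 72.0], [-19.0, -97.0, 78.0]]
0.38 [[-25.0, -92.0, 60.0], [-23.0, -82.0, 77.0], [-20.0, -71.0, 83.0]]
0.22 [[-66.0, -113.0, 7.0], [-18.0, -3.0, 89.0], [16.0, 114.0, 134.0]]
```

View pics/p7c.png

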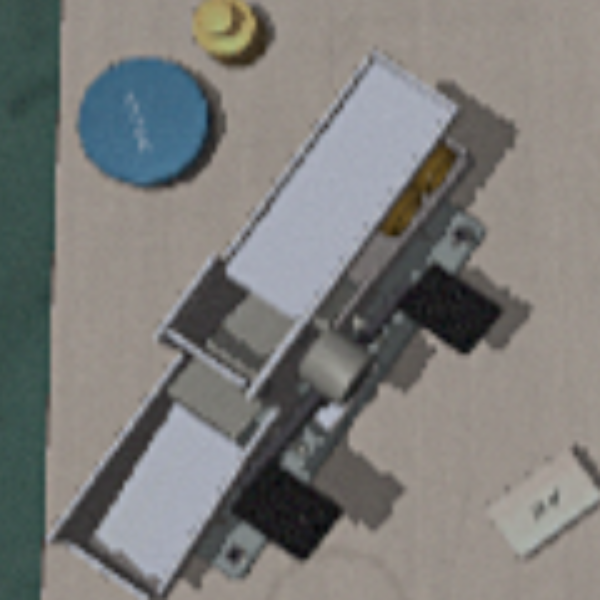

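Both bushes lie in the right chute, at (435,170) and (400,210), with centres at about y = -107 and -82 mm and the tops near 75 mm. The left pad is up.

```bash
python3 -c "
from station import *
print(finish_job())"
```

```text
the job is handed in; nothing more can be done
None
```

The gate is rocked over to its other stop, and both bushes lie in the right chute that was closed before; the job is handed in, and the interface returned no verdict.

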